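# Clamp a sensor module and hold the test press down

### The arm

A 6-joint arm with a two-finger parallel gripper is mounted at the origin on the work surface. World frame = base frame: x ahead of the robot, y to its left, z up, the work surface at z = 0. Lengths are in m, angles in rad, forces in N, time in s.
With the tool pointing down it reaches from about 0.275 to 0.825 m from the base axis. Payload 5.2 kg.
Tool frame: the origin (TCP) lies between the finger pads, 19 mm behind the fingertips; this is the grasp point; z points along the fingers, y is the line along which they close (so a half turn about z gives the same grasp; the last joint's range is limited). The gripper opens to 93 mm and grips with 3 to 60 N. Pads are 15 mm wide; open, the fingers measure 128 mm over their backs; the gripper's body (75 mm by 188 mm) begins 65 mm behind the grasp point.
Start: joints at [-1.376, 0.259, 1.535, -0, 1.348, -0.203], TCP at [0.213, -0.507, 0.237] pointing down, gripper open.
Joint ranges: [-3.14, 3.14], [-0.91, 2.08], [0.19, 2.58], [-1.22, 4.36], [0.22, 2.71], [-3.12, 3.12]. Speed limits (rad/s): [2.57, 2.57, 3.14, 3.14, 3.14, 3.14].

### API

Orientations are given as a rotation vector (axis times angle).
In Python, from station import arm gives the robot as it stands.
- The arm moves only by the shell command python3 -m jog [OPENING] [FORCE], which reads ROWS from standard input. ROWS is a JSON list that holds a single list of rows (three levels of brackets), with 1 to 5 rows, each of 6 numbers: dx, dy, dz in shares of the most that a row can go, 1 being 50 mm, then a rotation vector rx, ry, rz in a scale on which 1.0 is 2 pi rad; each row shifts and turns the commanded pose from where the row before left it, along the tool's axes as they then stand; what a row does not reach is not made up. A row lasts 1/10 s, in which the tool goes at most 0.05 m and 0.15 rad, less where a joint would pass 70% of its speed; a pose out of reach is approached as far as the arm can. OPENING is the finger opening in m, set as the command begins (- or left out keeps the last). The fingers move at their own pace and stop on an object; FORCE is the grip in N (left out, the last holds). Time passes only in rows, so rows that do not move let the fingers close. It prints the time, the measured TCP pose, the force, the opening and the grip force at its end. Shift and turn numbers lie between -1 and 1, and a call with a number outside is refused. Input that does not fit is refused with a message, and nothing moves.
- arm.state(): the state, without advancing time (a new reading comes with each control period).
- arm.get_image(name): name is "scene" or "top" or "wrist"; returns a dict with "pixels" (420x560x3 uint8, blue, green, red), "mtx" (3x3 intrinsics, pixels), "camera_from_world" (4x4, takes a point from world to camera coordinates). Camera axes: x right, y up, looking along -z (the intrinsics and any distortion apply to the point x, -y, -z); pixel columns grow to the right and rows downward; lengths in m; the calibration is good to about 2 mm. A picture is of the moment at which its call begins. There is no depth.
- arm.job_done(): hands the job in; it is judged then, once.
Trained networks look in the newest picture that a camera, given by its name, has taken for a name from the list of things; names that differ only in an ending like _2 or _b are one class to them, and where a whole thing is asked for, a point or a joint stands for the part that bears it (a point fixed in the world has none). Each returns a list of dicts, best first, with "conf" (0 to 1); they miss things now and then, are a little off and sometimes report something else, mostly with a low value. They report only what shows in the picture. A call takes as long as a camera call. They do not tell look-alikes from the thing itself.
- arm.boxes_of(camera, query): "rect" ([centre column, centre row, width, height] in pixels, round what is visible of it).
- arm.cut_out(camera, query): "mask" (420x560 bool, what is visible of it) and "rect" ([centre column, centre row, width, height] in pixels, round what is visible of it).
The state is a dict: "clock": time; "joint_pos": joint angles; "joint_velocities": joint speeds; "joint_torque": joint torques, N m; "eef_pos": TCP position; "ee_rot": TCP orientation; "wrist_force": force on the tool from outside, world axes, zero at the start; "wrist_torque": the same for the moment, N m; "gripper_width": finger opening in m; "grasp_force": force on a finger pad.
Only numpy, scipy, OpenCV 4.12 (cv2) and the standard library are available. Lean on these libraries where they do the work, as an engineer would, in place of code of your own. Each camera call takes 0.05 s, during which the arm holds its last target. There are 200 camera calls.

### The job

Turn the orange-handled vise crank of the test jig clockwise, as seen from the crank's end, as far as it goes, so that the jaw clamps the sensor module tight. Then flip the red safety catch fully over, and after that pull the yellow lever grip forward and down as far as it goes, so that the probe foot presses on the module. Finish while still holding the lever down with the gripper (it springs back if let go), and leave the loose things around it where they are.

Things in the scene. Friction and masses are not known exactly. Their poses are not given: they have to be found in the camera images.
- jig: Fixed test jig: grey base plate 220 x 190 x 16 mm with a small steel vise, behind it a blue column with an overhanging blue head (top at z=195, x -32 to 108, 52 wide). Origin at table height, mid base; x to the column (back), y to the crank side, z up; turned up to 0.2 rad. All jig offsets given in mm in this frame. Vise bed top z=45, fixed jaw face y=-20
- module: Loose sensor module to be clamped, already lying between the jaws on the vise bed: aluminium block with a green circuit board on top, 56 x 40 x 40 mm (x, y, z), 0.2 kg; origin under its centre. One to three mm of play to the fixed jaw; the closing jaw pushes it home
- jaw: Moving steel jaw of the vise, 60 mm wide, 22 thick, 30 high. Origin at the centre of its clamping face, which is at jig y = 30 mm with the crank at 0, moves to jig -y by 10 mm per crank turn, and meets the pushed-home module at jig y = 20 mm
- crank (a joint): Vise crank turn, rad. Grows clockwise seen from the crank end (looking along jig -y) and closes the vise; starts 0.4 to 3.2, jaw meets the pushed-home module at 6.28, tight from about 6.7, stop at 6.9. At value a the handle is at jig x = -20 - 32 sin a, z = 68 + 32 cos a (mm): from the top it goes to the front, down, back, up. 4 N moves it, 8 N at the end; stays where left
- crank_grip: Orange crank handle sleeve, 16 mm diameter, 44 long, axis along jig y, free to spin on its pin, 32 mm from the crank axis (which runs along jig y through x=-20, z=68). Origin at its middle, jig y=141; crank arm ends at y=116. Can be pinched from above, fingers closing along jig x, and carried round with the tool pointing down; only the table is below it
- catch (a joint): Swing of the red safety catch, rad: 0 to 0.1 at the start, closed (its bar lies before the lever arm and blocks it); 1.3 fully flipped over (stop). Hinge axis along jig x through y=-20, z=211. The thumb piece leans 0.5 rad to jig -y at 0 and swings over to jig +y, 0.8 rad past upright at 1.3; stays where left; about 1 N at the tip moves it
- catch_tip (a point): Centre of the rounded tip of the catch's red thumb piece (14 mm along jig x, tip 20 mm round, stem 10 mm thick), 50 mm from the catch hinge, at jig x=-56 just before the front end of the head. At catch value c: jig y = -20 - 50 sin(0.5-c), z = 211 + 50 cos(0.5-c) mm. Can be pushed over from its jig -y side with shut fingertips, or pinched
- lever (a joint): Swing of the press lever, rad: 0 upright (rest; a spring returns it), 1.25 fully forward and down (stop). Pivot axis along jig y through x=30, z=160; arm at y=-77. Blocked at about 0.1 while the catch is closed. The probe foot meets the module at about 1.0, then its springs yield. Takes about 2 N at the grip to start, up to 10 N at the end
- lever_grip: Yellow grip on the lever's end, 20 mm diameter, 80 long, axis along jig y, free to spin on its pin. Origin at its middle: jig y=-127, x = 30 - 130 sin v, z = 160 + 130 cos v mm at lever value v (290 above the table at rest, about 201 fully down). Can be pinched from above, fingers closing along jig x, with the tool pointing down all the way
- foot: Sprung probe foot under the head, brass and black, 44 x 28 x 12 mm, origin under its centre, 115 mm above the table at rest, straight above the vise; comes down 30 mm per rad of lever onto the module (top at 85 mm)
- spool_red: loose wire spool lying flat, 48 mm across, 20 mm high, white flanges, red winding; bystander, leave alone; origin under its centre
- spool_black: loose wire spool lying flat, 48 mm across, 20 mm high, white flanges, black winding; bystander, leave alone; origin under its centre
- spool_blue: loose wire spool lying flat, 48 mm across, 20 mm high, white flanges, blue winding; bystander, leave alone; origin under its centre
- spool_yellow: loose wire spool lying flat, 48 mm across, 20 mm high, white flanges, yellow winding; bystander, leave alone; origin under its centre
- driver: loose screwdriver with a green handle, 160 mm long, lying along its x; bystander, leave alone; origin under its centre
- tin: loose round metal tin, 58 mm across, 26 mm high; bystander, leave alone; origin under its centre
- breadboard: loose white breadboard with a small green board on it, 165 x 55 x 16 mm; bystander, leave alone; origin under its centre
Things that resemble listed ones, but are neither listed nor needed, are in the scene too. What is shaped like the module but blue is not meant.

How it is judged:
By the outcome, as a careful person would: the job done as asked, in the order asked, and still so for the second after the job is handed in, while the arm keeps its last pose, push and grip.
It also fails if it takes over 72 s, if anything falls off the work surface, if the arm or the gripper's body presses on something with over 40 N, if the wrist force passes 120 N, or if a joint passes its speed limit or range.

## Working session

There is one attempt and no reset: what is moved stays moved. The work goes in short steps, Python scripts to look and compute and a shell command to move; the robot and the scene stay as the last step left them, time stands still between calls to the robot, and variables do not carry over. Pictures are saved under pics/ and viewed, at most 14 in all, crops included, and the job is handed in when it is done.

```bash
mkdir -p pics; ls; python3 - <<'E'
from station import arm
import cv2,numpy as np
s=arm.state();print(s['clock'],s['eef_pos'],s['ee_rot'],s['gripper_width'])
for c in ['scene','top']:
    im=arm.get_image(c);cv2.imwrite(f'pics/{c}0.png',im['pixels']);print(c,im['mtx'].tolist(),np.round(im['camera_from_world'],4).tolist(),[k for k in im])
    for q in ['jig','module','crank_grip','catch_tip','lever_grip','jaw','foot']:
        print(q,[(np.round(b['rect']).tolist(),round(b['conf'],2)) for b in arm.boxes_of(c,q)[:3]])
E
```

```text
pics
0.0 [ 0.21295738 -0.50655247  0.23662512] [-3.07789515e+00 -6.20309824e-01 -3.66760477e-06] 0.09352998115335454
scene [[525.2701259270552, 0.0, 281.1293243702894], [0.0, 525.2701259270552, 210.44052986532296], [0.0, 0.0, 1.0]] [[-0.894, 0.4481, -0.0075, 0.4748], [-0.3705, -0.7295, 0.5749, 0.1], [0.2521, 0.5167, 0.8182, -1.6015], [0.0, 0.0, 0.0, 1.0]] ['pixels', 'mtx', 'camera_from_world']
jig [([271.0, 219.0, 103.0, 155.0], 0.89)]
module [([267.0, 189.0, 24.0, 23.0], 0.86), ([351.0, 273.0, 25.0, 25.0], 0.8), ([282.0, 248.0, 24.0, 18.0], 0.6)]
crank_grip [([311.0, 274.0, 13.0, 18.0], 0.54)]
catch_tip [([233.0, 157.0, 18.0, 27.0], 0.68), ([266.0, 190.0, 41.0, 26.0], 0.61)]
lever_grip [([233.0, 154.0, 17.0, 31.0], 0.55), ([281.0, 248.0, 29.0, 18.0], 0.42)]
jaw [([282.0, 249.0, 26.0, 21.0], 0.72)]
foot [([301.0, 264.0, 36.0, 29.0], 0.74)]
top [[389.767951216584, 0.0, 279.6377724530247], [0.0, 389.767951216584, 207.79872931593167], [0.0, 0.0, 1.0]] [[-0.0106, -0.9999, 0.0015, 0.011], [0.9977, -0.0104, 0.0677, -0.5391], [-0.0677, 0.0022, 0.9977, -1.2658], [0.0, 0.0, 0.0, 1.0]] ['pixels', 'mtx', 'camera_from_world']
jig [([287.0, 194.0, 116.0, 75.0], 0.77)]
module [([228.0, 249.0, 19.0, 20.0], 0.53), ([336.0, 222.0, 18.0, 13.0], 0.51)]
crank_grip [([234.0, 214.0, 17.0, 7.0], 0.48)]
catch_tip [([300.0, 200.0, 30.0, 32.0], 0.79)]
lever_grip [([329.0, 177.0, 31.0, 11.0], 0.73), ([155.0, 220.0, 25.0, 54.0], 0.72)]
jaw [([269.0, 205.0, 6.0, 20.0], 0.62)]
foot []
```

```bash
python3 - <<'E'
import cv2,numpy as np
a=cv2.imread('pics/scene0.png');b=cv2.imread('pics/top0.png')
cv2.imwrite('pics/s1.png',cv2.resize(a[120:320,180:400],None,fx=3,fy=3,interpolation=cv2.INTER_CUBIC)[:600])
cv2.imwrite('pics/t1.png',cv2.resize(b[120:300,190:390],None,fx=3,fy=3,interpolation=cv2.INTER_CUBIC))
E
```

```text
(no output)
```

View pics/s1.png

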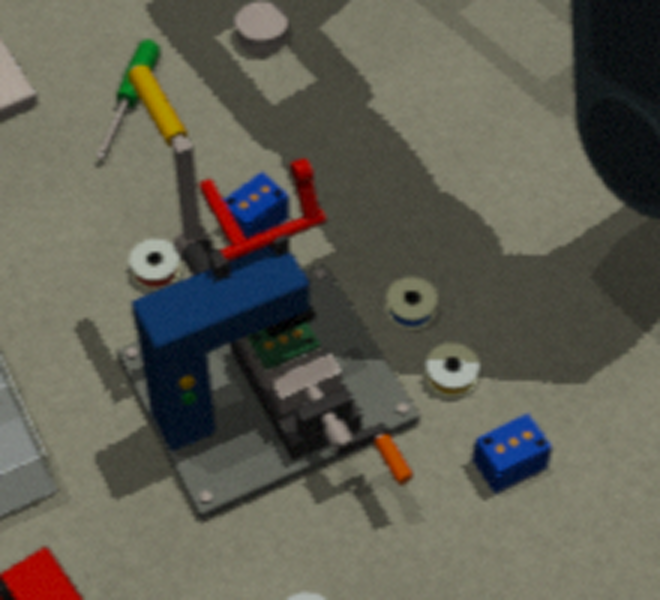

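View pics/t1.png

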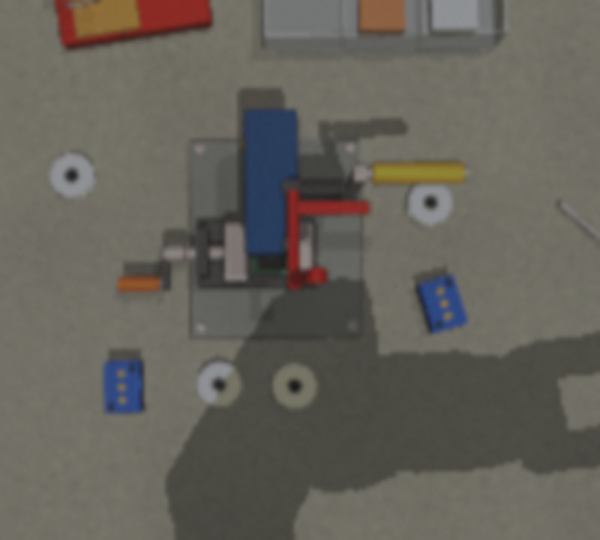

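View pics/top0.png

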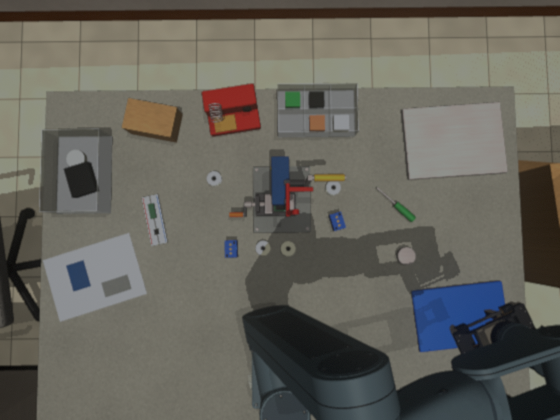

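The views agree with the description. The crank handle (orange) is at top-crop (140,284), scene crop (395,457). The lever grip is at top (420,173), scene (160,102). The catch tip is at top (317,275), scene (302,167). The jig is almost unrotated. I'll fit its pose to these points.

```bash
cat > jg.py <<'E'
import numpy as np,cv2
from scipy.optimize import least_squares
M={'scene':(np.array([[525.27,0,281.13],[0,525.27,210.44],[0,0,1]]),np.array([[-0.894,0.4481,-0.0075,0.4748],[-0.3705,-0.7295,0.5749,0.1],[0.2521,0.5167,0.8182,-1.6015]])),
'top':(np.array([[389.768,0,279.638],[0,389.768,207.8],[0,0,1]]),np.array([[-0.0106,-0.9999,0.0015,0.011],[0.9977,-0.0104,0.0677,-0.5391],[-0.0677,0.0022,0.9977,-1.2658]]))}
def proj(c,p,M=M):
    K,E=M[c];q=E[:3,:3]@p+E[:3,3];q=q*[1,-1,-1];q=K@q;return q[:2]/q[2]
def J2W(pose,p):
    x,y,t=pose;c,s=np.cos(t),np.sin(t);p=np.asarray(p)/1000.
    return np.array([x+c*p[0]-s*p[1],y+s*p[0]+c*p[1],p[2]])
crank=lambda a:(-20-32*np.sin(a),141,68+32*np.cos(a))
catch=lambda c:(-56,-20-50*np.sin(.5-c),211+50*np.cos(.5-c))
lever=lambda v:(30-130*np.sin(v),-127,160+130*np.cos(v))
E
cat > fit.py <<'E'
from jg import *
obs=[('top',(110,95,16),(190,140)),('top',(110,-95,16),(358,140)),('top',(-110,-95,16),(362,337)),('top',(-110,95,16),(190,338)),
('scene',(110,-95,16),(122,353)),('scene',(110,95,16),(200,512)),('scene',(-110,95,16),(418,412)),
('top','L',(420,173)),('scene','L',(160,102)),('top','C',(140,284)),('scene','C',(395,457)),('top','T',(317,275)),('scene','T',(302,167)),
('top',(108,26,195),(246,110)),('top',(108,-26,195),(297,110)),('scene',(-32,26,195),(309,282)),('scene',(108,26,195),(150,338))]
off={'scene':(180,120),'top':(190,120)}
def res(v):
    r=[]
    for c,p,u in obs:
        p={'L':lever(v[5]),'C':crank(v[3]),'T':catch(v[4])}[p] if isinstance(p,str) else p
        r+=list(proj(c,J2W(v[:3],p))-(np.array(off[c])+(np.array(u)+.0)/3))
    return np.array(r)
for a0 in(1.,2.5):
    f=least_squares(res,[.55,0,0,a0,0.05,0],loss='soft_l1');print(np.round(f.x,4),f.cost)
    print(np.round(res(f.x).reshape(-1,2),1).tolist())
    p=f.x
    for n,q in(('crank',crank(p[3])),('axis',(-20,141,68)),('tip',catch(p[4])),('lever',lever(0))):print(n,J2W(p[:3],q).round(4))
E
python3 fit.py
```

```text
[ 5.676e-01 -1.000e-04 -1.100e-03  1.733e+00  1.628e-01  3.700e-03] 8.594385516601902
[[-1.0, -0.1], [0.1, -0.6], [-0.2, -0.0], [-0.7, 0.2], [-1.7, -1.3], [0.4, 0.8], [1.7, 0.9], [0.3, 0.5], [-0.7, -0.3], [0.4, -0.1], [-0.9, -0.3], [-0.1, 0.2], [0.1, -0.4], [0.1, -0.5], [1.2, -0.6], [0.6, -1.4], [1.4, 1.6]]
crank [0.5162 0.1409 0.0628]
axis [0.5477 0.1409 0.068 ]
tip [ 0.5115 -0.0366  0.2582]
lever [ 0.5974 -0.1272  0.29  ]
[ 5.676e-01 -1.000e-04 -1.100e-03  1.733e+00  1.628e-01  3.700e-03] 8.59438551599217
[[-1.0, -0.1], [0.1, -0.6], [-0.2, -0.0], [-0.7, 0.2], [-1.7, -1.3], [0.4, 0.8], [1.7, 0.9], [0.3, 0.5], [-0.7, -0.3], [0.4, -0.1], [-0.9, -0.3], [-0.1, 0.2], [0.1, -0.4], [0.1, -0.5], [1.2, -0.6], [0.6, -1.4], [1.4, 1.6]]
crank [0.5162 0.1409 0.0628]
axis [0.5477 0.1409 0.068 ]
tip [ 0.5115 -0.0366  0.2582]
lever [ 0.5974 -0.1272  0.29  ]
```

The manual's scale: shifts go in shares of 50 mm and turns go in shares of 2 pi rad. Converting my numbers, -0.1466 rad / 6.2832 = -0.0233.

```bash
echo '[[[0,0,0,0,0,-0.0233],[0,0,0,0,0,-0.0233],[0,0,0,0,0,-0.0233],[0,0,0,0,0,-0.0233],[0,0,0,0,0,-0.0233]]]' | python3 -m jog 0.045 20
echo '[[[0,0,0,0,0,-0.0233],[0,0,0,0,0,-0.0233],[0,0,0,0,0,-0.0233]]]' | python3 -m jog
echo '[[[0.92,0.2,0,0,0,0],[0.92,0.2,0,0,0,0],[0.92,0.2,0,0,0,0],[0.92,0.2,0,0,0,0],[0.92,0.2,0,0,0,0]]]' | python3 -m jog
echo '[[[0.92,0.2,0,0,0,0],[0.92,0.2,0,0,0,0],[0.92,0.2,0,0,0,0],[0.92,0.2,0,0,0,0],[0.92,0.2,0,0,0,0]]]' | python3 -m jog
```

```text
clock: 1.3
eef_pos: [0.2131, -0.5071, 0.2375]
ee_rot: [2.648, 1.691, 0.0]
wrist_force: [0.6, -0.4, 0.3]
gripper_width: 0.0576
grasp_force: 0.0
clock: 1.6
eef_pos: [0.2131, -0.507, 0.2375]
ee_rot: [2.215, 2.228, 0.0]
wrist_force: [-0.8, 0.2, -1.0]
gripper_width: 0.0451
grasp_force: 0.0
clock: 2.1
eef_pos: [0.2632, -0.2753, 0.2375]
ee_rot: [2.222, 2.22, 0.0]
wrist_force: [1.0, 0.3, 0.1]
gripper_width: 0.0449
grasp_force: 0.0
clock: 2.6
eef_pos: [0.3132, -0.0454, 0.2379]
ee_rot: [2.222, 2.219, 0.001]
wrist_force: [1.2, -0.1, -0.7]
gripper_width: 0.045
grasp_force: 0.0
```

Converted, 0.045 m is 0.9, 0.04 m is 0.8.

```bash
echo '[[[0.9,0.2,0,0,0,0],[0.9,0.2,0,0,0,0],[0.8,0.6,0,0,0,0],[0.6,0.76,0,0,0,0],[0.4,0.9,0,0,0,0]]]' | python3 -m jog
echo '[[[0.16,0.9,0,0,0,0],[0,0.496,0.4,0,0,0],[0,0,0.6,0,0,0],[0,0,0,0,0,0]]]' | python3 -m jog
python3 - <<'E'
from station import arm
import cv2
im=arm.get_image('wrist');cv2.imwrite('pics/w1.png',im['pixels'])
im=arm.get_image('scene');cv2.imwrite('pics/s2.png',cv2.resize(im['pixels'][160:340,200:400],None,fx=3,fy=3))
print(arm.state()['joint_pos'])
for b in arm.boxes_of('wrist','crank_grip'):print(b)
E
```

```text
clock: 3.1
eef_pos: [0.4465, 0.1359, 0.2379]
ee_rot: [2.218, 2.224, 0.001]
wrist_force: [0.5, -0.2, 0.4]
gripper_width: 0.0452
grasp_force: 0.0
clock: 3.5
eef_pos: [0.5138, 0.1408, 0.1834]
ee_rot: [-2.218, -2.217, 0.01]
wrist_force: [-1.3, 0.1, -0.9]
gripper_width: 0.045
grasp_force: 0.0
[5.78865052e-02 2.71130296e-01 1.64584369e+00 4.37242933e-05
 1.22655171e+00 5.80758858e-02]
{'rect': [287.9, 204.7, 20.5, 62.0], 'conf': 0.67}
```

View pics/w1.png

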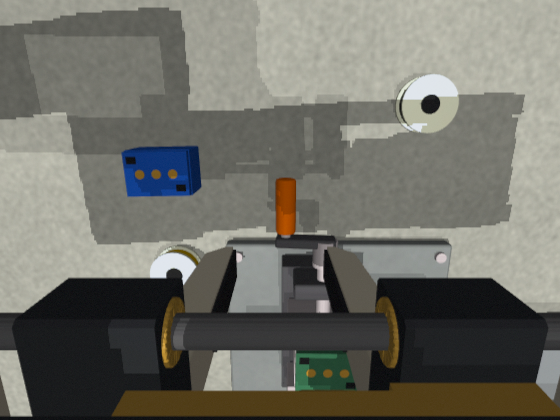

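The wrist view shows the orange handle at (287,206), with the fingers straddling it slightly on its +y side. The blue look-alike at (162,171) is clear of them.

```bash
python3 - <<'E'
from station import arm
import numpy as np
from jg import *
im=arm.get_image('wrist');K=im['mtx'];E=im['camera_from_world']
R=E[:3,:3];C=-R.T@E[:3,3];print('cam',C.round(3))
def ray(u,v,z):
    d=np.linalg.inv(K)@[u,v,1];d=R.T@(d*[1,-1,-1]);return C+d*(z-C[2])/d[2]
for u,v in((286,206),(286,180),(287,233),(162,171),(236,243),(447,241)):print(u,v,[ray(u,v,z).round(4).tolist() for z in(.016,.04,.06,.07)])
W={'wrist':(K,E)}
for a in(1.6,1.73,1.9):print(a,proj('wrist',J2W((.5676,0,-.001),crank(a)),W))
print(arm.state()['eef_pos'])
E
```

```text
cam [0.516 0.215 0.336]
286 206 [[0.5228, 0.1321, 0.016], [0.5223, 0.1384, 0.04], [0.5219, 0.1436, 0.06], [0.5217, 0.1462, 0.07]]
286 180 [[0.5226, 0.1572, 0.016], [0.5222, 0.1616, 0.04], [0.5218, 0.1652, 0.06], [0.5216, 0.167, 0.07]]
287 233 [[0.5239, 0.105, 0.016], [0.5233, 0.1133, 0.04], [0.5229, 0.1202, 0.06], [0.5226, 0.1236, 0.07]]
162 171 [[0.4077, 0.1656, 0.016], [0.4159, 0.1693, 0.04], [0.4226, 0.1725, 0.06], [0.426, 0.174, 0.07]]
236 243 [[0.4739, 0.0946, 0.016], [0.4771, 0.1037, 0.04], [0.4798, 0.1112, 0.06], [0.4811, 0.115, 0.07]]
447 241 [[0.6807, 0.0967, 0.016], [0.6684, 0.1056, 0.04], [0.6581, 0.1131, 0.06], [0.653, 0.1168, 0.07]]
1.6 [278.51959682 211.25960891]
1.73 [279.01035632 209.9067741 ]
1.9 [280.59859298 208.23882026]
[0.51640566 0.14091022 0.18912243]
```

```bash
cat > fit2.py <<'E'
from jg import *
from station import arm
off={'scene':(180,120),'top':(190,120)}
obs=[(c,p,np.array(off[c])+np.array(u)/3,w) for c,p,u,w in [('top',(110,95,16),(190,140),1),('top',(110,-95,16),(358,140),1),('top',(-110,-95,16),(362,337),1),('top',(-110,95,16),(190,338),1),
('scene',(110,-95,16),(122,353),1),('scene',(110,95,16),(200,512),1),('scene',(-110,95,16),(418,412),1),
('top',(108,26,195),(246,110),1),('top',(108,-26,195),(297,110),1),('top','T',(317,275),1),('scene','T',(302,167),1)]]
W=dict(M)
ims={c:arm.get_image(c) for c in('wrist','top','scene')}
W['wrist']=(ims['wrist']['mtx'],ims['wrist']['camera_from_world'])
def blob(c,lo,hi):
    h=cv2.cvtColor(ims[c]['pixels'],cv2.COLOR_BGR2HSV);m=cv2.inRange(h,lo,hi)
    n,l,s,ce=cv2.connectedComponentsWithStats(m);return [(s[i].tolist(),ce[i].round(1).tolist()) for i in np.argsort(-s[:,4]) if i and s[i,4]>15][:4]
if __name__=='__main__':
    cv2.imwrite('pics/w2.png',ims['wrist']['pixels'])
    for c in ims:print(c,'or',blob(c,(5,150,90),(14,255,255)),'ye',blob(c,(20,150,90),(32,255,255)),'red',blob(c,(0,180,80),(3,255,255)))
E
python3 fit2.py
```

```text
wrist or [([271, 177, 20, 56, 1073], [280.4, 204.0])] ye [([161, 306, 11, 61, 279], [165.0, 338.3]), ([389, 307, 10, 60, 264], [394.3, 338.0]), ([169, 248, 20, 9, 45], [181.0, 251.1]), ([166, 170, 8, 7, 33], [169.1, 173.2])] red []
top or [([213, 114, 24, 20, 75], [226.5, 124.7])] ye [([315, 175, 29, 6, 159], [328.3, 177.3])] red [([203, 85, 53, 27, 882], [230.4, 96.7]), ([235, 109, 25, 22, 401], [247.0, 120.0]), ([287, 184, 25, 26, 95], [292.4, 193.0]), ([210, 122, 6, 13, 43], [212.0, 128.6])]
scene or [([155, 236, 22, 20, 263], [165.7, 245.3]), ([306, 265, 10, 15, 73], [310.3, 271.7]), ([205, 336, 20, 24, 36], [217.0, 348.9]), ([208, 325, 8, 11, 16], [212.2, 329.3])] ye [([223, 142, 19, 25, 198], [231.8, 153.8]), ([205, 338, 17, 18, 116], [213.8, 345.7])] red [([146, 303, 84, 74, 2790], [181.6, 337.9]), ([247, 173, 41, 33, 301], [267.6, 191.4])]
```

Converted, 0.04 m is 0.8, 0.03 m is 0.6.

```bash
echo '[[[0.02,0,0.8,0,0,0],[0,0,0.8,0,0,0],[0,0,0.6,0,0,0],[0,0,0.28,0,0,0]]]' | python3 -m jog
echo '[[[0,0,0,0,0,0],[0,0,0,0,0,0],[0,0,0,0,0,0],[0,0,0,0,0,0]]]' | python3 -m jog 0.01 20
python3 -c "
from station import arm
s=arm.state();print(s['eef_pos'],s['wrist_force'],s['gripper_width'],s['grasp_force'])"
```

```text
clock: 4.25
eef_pos: [0.5146, 0.1417, 0.0617]
ee_rot: [-2.22, -2.22, 0.003]
wrist_force: [-0.1, 0.3, 0.5]
gripper_width: 0.0449
grasp_force: 0.0
clock: 4.65
eef_pos: [0.5171, 0.142, 0.0649]
ee_rot: [2.22, 2.22, 0.003]
wrist_force: [0.1, 0.9, 0.4]
gripper_width: 0.0175
grasp_force: 0.0
[0.51707807 0.1419733  0.06493856] [0.07728666 0.93204067 0.40424039] 0.017526299053226908 0.0
```

Converted, 0.0096 m is 0.192, 0.0088 m is 0.176.

```bash
echo '[[[0,0,0,0,0,0],[0,0,0,0,0,0]]]' | python3 -m jog 0.01 20
echo '[[[0,0.05,0.164,0,0,0],[0,0.104,0.16,0,0,0],[0,0,0,0,0,0]]]' | python3 -m jog
echo '[[[0,0.148,0.122,0,0,0],[0,0.176,0.074,0,0,0],[0,0.192,0.016,0,0,0],[0,0,0,0,0,0]]]' | python3 -m jog
python3 - <<'E'
from station import arm
import cv2
im=arm.get_image('scene');cv2.imwrite('pics/s3.png',cv2.resize(im['pixels'][160:340,200:400],None,fx=3,fy=3))
E
```

```text
clock: 4.85
eef_pos: [0.5173, 0.142, 0.0646]
ee_rot: [2.22, 2.22, 0.004]
wrist_force: [2.5, 0.3, 2.7]
gripper_width: 0.0157
grasp_force: 20.0
clock: 5.15
eef_pos: [0.5247, 0.142, 0.0471]
ee_rot: [2.221, 2.22, 0.002]
wrist_force: [4.2, 0.4, -2.2]
gripper_width: 0.0156
grasp_force: 20.0
clock: 5.55
eef_pos: [0.5495, 0.142, 0.0358]
ee_rot: [-2.221, -2.22, 0.002]
wrist_force: [0.2, 1.4, -1.4]
gripper_width: 0.0153
grasp_force: 20.0
```

View pics/s3.png

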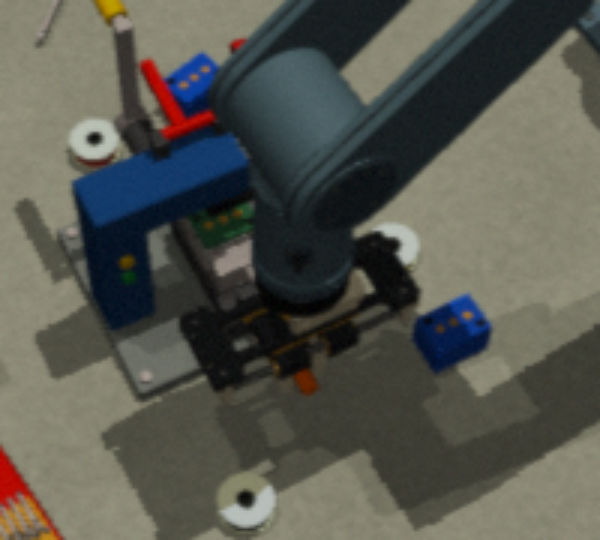

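The gripper holds the orange handle, at (300,375) in the crop, near the bottom of its circle. Forces are small, so I'll carry on round.

Converted, 0.0093 m is 0.186, -0.0086 m is -0.172.

```bash
echo '[[[0,0.186,-0.038,0,0,0],[0,0.168,-0.094,0,0,0],[0,0.132,-0.138,0,0,0],[0,0.086,-0.172,0,0,0],[0,0,0,0,0,0]]]' | python3 -m jog
echo '[[[0,0.03,-0.188,0,0,0],[0,-0.026,-0.19,0,0,0],[0,-0.082,-0.172,0,0,0],[0,0,0,0,0,0]]]' | python3 -m jog
echo '[[[0,-0.128,-0.142,0,0,0],[0,-0.164,-0.098,0,0,0],[0,-0.186,-0.044,0,0,0],[0,0,0,0,0,0]]]' | python3 -m jog
```

```text
clock: 6.1
eef_pos: [0.5805, 0.142, 0.0611]
ee_rot: [2.22, 2.219, 0.005]
wrist_force: [0.6, 1.7, -0.1]
gripper_width: 0.0156
grasp_force: 20.0
clock: 6.5
eef_pos: [0.5739, 0.1419, 0.0882]
ee_rot: [2.221, 2.221, 0.001]
wrist_force: [-2.3, 2.3, 2.3]
gripper_width: 0.0154
grasp_force: 20.0
clock: 6.9
eef_pos: [0.548, 0.1419, 0.1]
ee_rot: [-2.22, -2.22, 0.003]
wrist_force: [-1.8, 1.9, -6.5]
gripper_width: 0.0152
grasp_force: 20.0
```

Converted, -0.0096 m is -0.192, -0.0065 m is -0.13.

```bash
echo '[[[0,-0.192,0.014,0,0,0],[0,-0.13,0.046,0,0,0],[0,0,0,0,0,0]]]' | python3 -m jog
echo '[[[0,-0.08,0.04,0,0,0],[0,0,0,0,0,0]]]' | python3 -m jog
echo '[[[0,-0.04,0.02,0,0,0],[0,0,0,0,0,0],[0,0,0,0,0,0]]]' | python3 -m jog
```

```text
clock: 7.2
eef_pos: [0.5374, 0.1417, 0.0981]
ee_rot: [2.218, 2.217, 0.009]
wrist_force: [10.9, 2.7, -13.0]
gripper_width: 0.0151
grasp_force: 20.0
clock: 7.4
eef_pos: [0.5356, 0.1417, 0.0973]
ee_rot: [2.216, 2.215, 0.014]
wrist_force: [13.5, 2.6, -9.0]
gripper_width: 0.0152
grasp_force: 20.0
clock: 7.7
eef_pos: [0.5348, 0.1417, 0.0969]
ee_rot: [2.215, 2.214, 0.017]
wrist_force: [15.7, 2.2, -7.8]
gripper_width: 0.0152
grasp_force: 20.0
```

Converted, 0.003 m is 0.06, -0.001 m is -0.02.

```bash
echo '[[[0,-0.02,0.06,0,0,0],[0,-0.02,0.06,0,0,0],[0,0,0,0,0,0]]]' | python3 -m jog
echo '[[[0,-0.06,0.06,0,0,0],[0,0,0,0,0,0],[0,0,0,0,0,0]]]' | python3 -m jog
```

```text
clock: 8.0
eef_pos: [0.5315, 0.1421, 0.0939]
ee_rot: [2.215, 2.215, 0.015]
wrist_force: [2.9, 1.7, 19.1]
gripper_width: 0.0152
grasp_force: 20.0
clock: 8.3
eef_pos: [0.5305, 0.1421, 0.092]
ee_rot: [2.213, 2.213, 0.021]
wrist_force: [5.7, 2.0, 21.8]
gripper_width: 0.0152
grasp_force: 20.0
```

Converted, -0.004 m is -0.08, 0.001 m is 0.02.

```bash
echo '[[[0,-0.08,0.02,0,0,0],[0,0,0,0,0,0]]]' | python3 -m jog
echo '[[[0,-0.08,0.02,0,0,0],[0,0,0,0,0,0],[0,0,0,0,0,0]]]' | python3 -m jog
```

```text
clock: 8.5
eef_pos: [0.5301, 0.142, 0.092]
ee_rot: [2.209, 2.208, 0.03]
wrist_force: [12.9, 2.6, 18.7]
gripper_width: 0.0153
grasp_force: 20.0
clock: 8.8
eef_pos: [0.5299, 0.1419, 0.0917]
ee_rot: [2.206, 2.205, 0.038]
wrist_force: [22.0, 2.5, 14.7]
gripper_width: 0.0155
grasp_force: 20.0
```

Converted, 0.008 m is 0.16, -0.004 m is -0.08.

```bash
echo '[[[0,0.16,-0.08,0,0,0],[0,0,0,0,0,0]]]' | python3 -m jog 
echo '[[[0,0,0,0,0,0],[0,0,0,0,0,0],[0,0,-0.2,0,0,0],[0,0,-0.8,0,0,0],[0,0,-0.9,0,0,0]]]' | python3 -m jog 0.04
echo '[[[0,0,-0.9,0,0,0],[0,0,-0.9,0,0,0],[0,0,-0.9,0,0,0],[0,0,0,0,0,0]]]' | python3 -m jog
python3 - <<'E'
from fit2 import *
print(arm.state()['eef_pos'],arm.state()['ee_rot'],[ (c,blob(c,(5,150,90),(14,255,255))[:3]) for c in ims])
cv2.imwrite('pics/w3.png',ims['wrist']['pixels'])
for a in(6.28,6.6,6.9):print(a,[proj(c,J2W((.5676,0,-.001),crank(a)),W).round(1) for c in ims])
E
```

```text
clock: 9.0
eef_pos: [0.5314, 0.142, 0.0927]
ee_rot: [2.214, 2.212, 0.021]
wrist_force: [9.9, 2.7, 9.9]
gripper_width: 0.0153
grasp_force: 20.0
clock: 9.5
eef_pos: [0.5222, 0.1413, 0.1832]
ee_rot: [-2.221, -2.22, 0.004]
wrist_force: [0.9, -0.5, 0.3]
gripper_width: 0.0401
grasp_force: 0.0
clock: 9.9
eef_pos: [0.5256, 0.1416, 0.3256]
ee_rot: [2.215, 2.214, 0.015]
wrist_force: [0.6, -0.4, 0.3]
gripper_width: 0.0401
grasp_force: 0.0
[0.52265154 0.14151354 0.31754314] [ 2.22151619e+00  2.22067665e+00 -5.99304540e-04] [('wrist', [([286, 162, 15, 41, 574], [292.6, 181.7]), ([490, 115, 44, 57, 149], [509.7, 151.0]), ([331, 390, 13, 2, 21], [337.0, 390.5])]), ('top', [([214, 114, 23, 19, 73], [226.8, 124.5])]), ('scene', [([155, 236, 22, 20, 265], [165.7, 245.4]), ([297, 262, 12, 16, 87], [302.0, 269.7]), ([205, 336, 20, 24, 37], [217.0, 348.6])])]
6.28 [array([296.7, 186.4]), array([235.7, 203.7]), array([300.2, 270. ])]
6.6 [array([287.4, 186.1]), array([235.7, 206.9]), array([303.7, 268.7])]
6.9 [array([279.6, 185.4]), array([235.9, 209.8]), array([306.7, 268.2])]
```

View pics/w3.png

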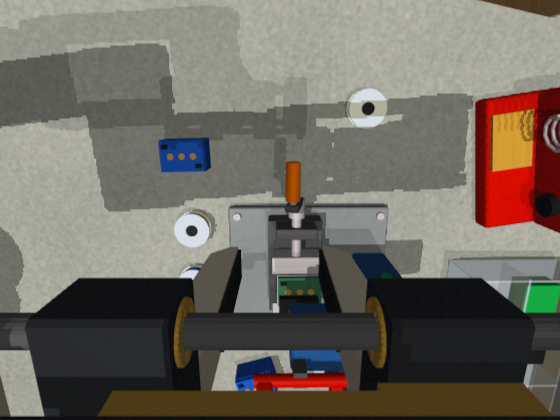

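The handle at (293,182) and the vise screw at (297,240) look nearly in line, but the arm was still settling when the picture was taken. I'll measure again now that it is still.

```bash
echo '[[[0,0,0,0,0,0],[0,0,0,0,0,0]]]' | python3 -m jog; python3 - <<'E'
from fit2 import *
print(arm.state()['eef_pos'])
K,E=W['wrist'];R=E[:3,:3];C=-R.T@E[:3,3]
def ray(u,v,z):
    d=np.linalg.inv(K)@[u,v,1];d=R.T@(d*[1,-1,-1]);return (C+d*(z-C[2])/d[2]).round(4)
b=blob('wrist',(5,150,90),(14,255,255))[0];print(b,ray(*b[1],.1))
crop=ims['wrist']['pixels'][150:310,200:400];cv2.imwrite('pics/w4.png',cv2.resize(crop,None,fx=3.5,fy=3.5,interpolation=cv2.INTER_CUBIC))
for p in((-20,118,68),(-110,95,16),(110,95,16),(-20,141,100)):print(p,proj('wrist',J2W((.5676,0,-.001),p),W).round(1))
E
```

```text
clock: 10.25
eef_pos: [0.5224, 0.1417, 0.3159]
ee_rot: [-2.22, -2.22, 0.004]
wrist_force: [0.0, -0.3, 0.5]
gripper_width: 0.0401
grasp_force: 0.0
[0.52290307 0.14181424 0.31648024]
([293, 163, 15, 42, 599], [299.8, 183.1]) [0.5437 0.1467 0.1   ]
(-20, 118, 68) [301.4 202. ]
(-110, 95, 16) [231.4 209.2]
(110, 95, 16) [396.3 209.6]
(-20, 141, 100) [303.5 188.3]
```

View pics/w4.png

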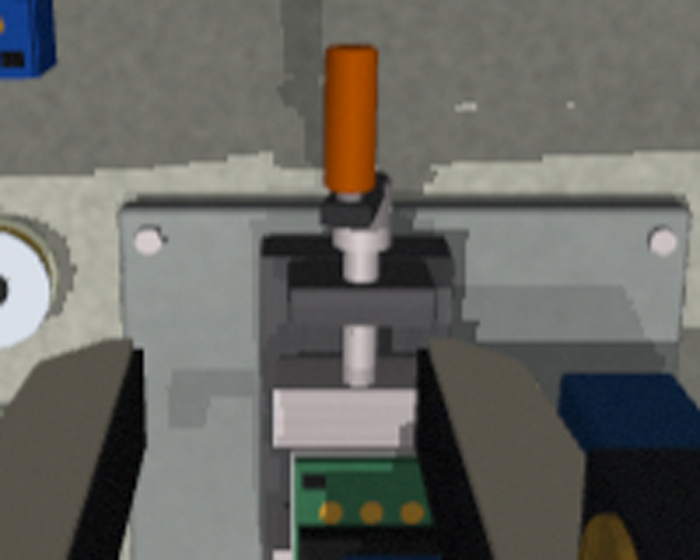

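The handle reads about a = 6.45 (col 299.8 against 303 for the screw axis). It was probably dragged back while I released it under preload. I'll regrip, tighten again, and unload before opening.

Converted, 0.045 m is 0.9, 0.04 m is 0.8.

```bash
echo '[[[0,0.424,0.8,0,0,0],[0,0,0.9,0,0,0],[0,0,0.9,0,0,0],[0,0,0.9,0,0,0],[0,0,0.72,0,0,0]]]' | python3 -m jog
echo '[[[0,0,0.12,0,0,0],[0,0,0,0,0,0],[0,0,0,0,0,0],[0,0,0,0,0,0],[0,0,0,0,0,0]]]' | python3 -m jog 0.01 40
echo '[[[0,-0.16,0.04,0,0,0],[0,-0.14,0.06,0,0,0],[0,0,0,0,0,0]]]' | python3 -m jog
echo '[[[0,-0.06,0.06,0,0,0],[0,0,0,0,0,0],[0,0,0,0,0,0]]]' | python3 -m jog
```

```text
clock: 10.9
eef_pos: [0.5431, 0.1418, 0.1035]
ee_rot: [-2.22, -2.22, 0.003]
wrist_force: [0.1, 0.4, -0.3]
gripper_width: 0.0403
grasp_force: 0.0
clock: 11.4
eef_pos: [0.5457, 0.1421, 0.1025]
ee_rot: [2.22, 2.22, 0.005]
wrist_force: [-0.9, 0.6, 4.2]
gripper_width: 0.0146
grasp_force: 40.0
clock: 11.7
eef_pos: [0.5346, 0.142, 0.0993]
ee_rot: [2.215, 2.215, 0.016]
wrist_force: [7.0, 1.0, 5.5]
gripper_width: 0.0153
grasp_force: 40.0
clock: 12.0
eef_pos: [0.5322, 0.1422, 0.0975]
ee_rot: [2.215, 2.214, 0.017]
wrist_force: [5.1, -0.1, 16.2]
gripper_width: 0.0148
grasp_force: 40.0
```

Converted, -0.004 m is -0.08, 0.002 m is 0.04.

```bash
echo '[[[0,-0.08,0.04,0,0,0],[0,0,0,0,0,0],[0,0,0,0,0,0]]]' | python3 -m jog
echo '[[[0,-0.08,0.04,0,0,0],[0,0,0,0,0,0],[0,0,0,0,0,0]]]' | python3 -m jog
python3 - <<'E'
from fit2 import *
print(arm.state()['eef_pos'])
b=blob('wrist',(5,150,90),(14,255,255));print(b)
b=blob('scene',(5,150,90),(14,255,255));print(b)
cv2.imwrite('pics/w5.png',ims['wrist']['pixels'])
E
```

```text
clock: 12.3
eef_pos: [0.5303, 0.1421, 0.0964]
ee_rot: [2.213, 2.212, 0.022]
wrist_force: [7.8, 0.8, 16.1]
gripper_width: 0.0148
grasp_force: 40.0
clock: 12.6
eef_pos: [0.5301, 0.1421, 0.0962]
ee_rot: [2.209, 2.208, 0.032]
wrist_force: [13.8, -0.0, 20.7]
gripper_width: 0.0148
grasp_force: 40.0
[0.53005635 0.14211299 0.09618648]
[([264, 223, 34, 90, 2883], [280.2, 267.4])]
[([155, 236, 22, 20, 264], [165.7, 245.3]), ([209, 336, 16, 23, 30], [218.5, 348.1]), ([306, 269, 6, 8, 29], [308.3, 272.4])]
```

View pics/w5.png

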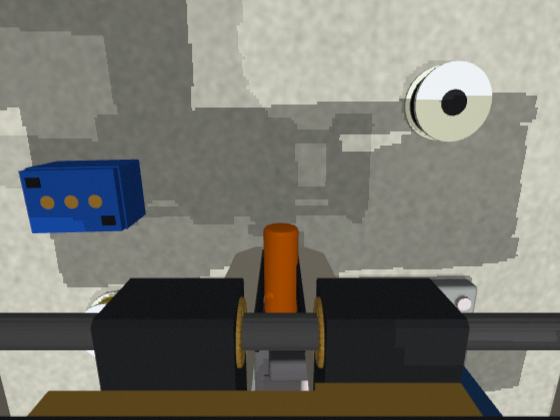

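The handle is pinched centrally at (280,267) and the stop is reached, since the last push did not move it. I'll unload, open fully in place, then lift.

Converted, 0.005 m is 0.1, -0.004 m is -0.08.

```bash
echo '[[[0,0.1,-0.08,0,0,0],[0,0.08,-0.06,0,0,0],[0,0,0,0,0,0],[0,0,0,0,0,0]]]' | python3 -m jog
echo '[[[0,0,0,0,0,0],[0,0,0,0,0,0],[0,0,0,0,0,0],[0,0,0,0,0,0],[0,0,0,0,0,0]]]' | python3 -m jog 0.045
echo '[[[0,0,-0.3,0,0,0],[0,0,-0.9,0,0,0],[0,0,-0.9,0,0,0],[0,0,-0.9,0,0,0],[0,0,-0.9,0,0,0]]]' | python3 -m jog
echo '[[[0,0,-0.6,0,0,0],[0,0,0,0,0,0],[0,0,0,0,0,0]]]' | python3 -m jog
python3 - <<'E'
from fit2 import *
print(arm.state()['eef_pos'])
K,E=W['wrist'];R=E[:3,:3];C=-R.T@E[:3,3]
def ray(u,v,z):
    d=np.linalg.inv(K)@[u,v,1];d=R.T@(d*[1,-1,-1]);return (C+d*(z-C[2])/d[2]).round(4)
b=blob('wrist',(5,150,90),(14,255,255))[0];print(b,ray(*b[1],.094))
print(blob('scene',(5,150,90),(14,255,255)))
crop=ims['wrist']['pixels'][150:310,200:400];cv2.imwrite('pics/w6.png',cv2.resize(crop,None,fx=3.5,fy=3.5,interpolation=cv2.INTER_CUBIC))
for p in((-20,118,68),(-20,141,100)):print(p,proj('wrist',J2W((.5676,0,-.001),p),W).round(1))
E
```

```text
clock: 13.15
eef_pos: [0.5335, 0.1419, 0.0988]
ee_rot: [2.215, 2.214, 0.016]
wrist_force: [9.6, 1.0, 3.4]
gripper_width: 0.0147
grasp_force: 40.0
clock: 13.65
eef_pos: [0.5269, 0.1419, 0.0954]
ee_rot: [-2.221, -2.221, 0.001]
wrist_force: [0.9, -0.0, 0.0]
gripper_width: 0.044
grasp_force: 0.6
clock: 14.15
eef_pos: [0.526, 0.1418, 0.2917]
ee_rot: [-2.22, -2.22, 0.003]
wrist_force: [1.1, 0.6, -0.7]
gripper_width: 0.0449
grasp_force: 0.0
clock: 14.45
eef_pos: [0.5268, 0.1419, 0.3201]
ee_rot: [-2.221, -2.221, 0.001]
wrist_force: [-0.3, -0.1, -0.3]
gripper_width: 0.0447
grasp_force: 0.0
[0.5262765  0.14178532 0.31828918]
([288, 163, 15, 41, 589], [294.9, 182.7]) [0.5438 0.1454 0.094 ]
[([155, 236, 22, 20, 264], [165.7, 245.3]), ([297, 262, 11, 16, 89], [301.9, 269.6]), ([205, 336, 20, 24, 35], [217.1, 348.6])]
(-20, 118, 68) [297.  201.3]
(-20, 141, 100) [298.7 187.7]
```

View pics/w6.png

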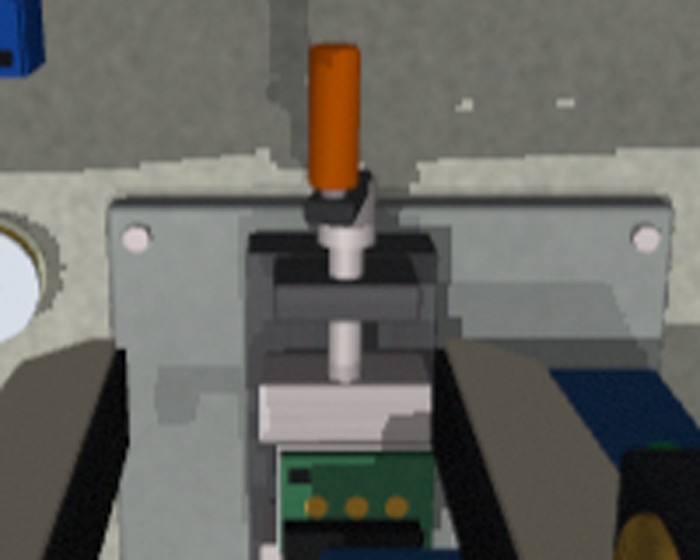

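The crank came back to the same spot (x=.5438, a≈6.44) after release, so something is springing it back. I'll regrip and unload slowly, logging force against position.

The manual's scale: shifts go in shares of 50 mm and turns go in shares of 2 pi rad. Converting my numbers, 0.045 m is 0.9, 0.041 m is 0.82.

```bash
echo '[[[0,0.36,0.8,0,0,0],[0,0,0.9,0,0,0],[0,0,0.9,0,0,0],[0,0,0.9,0,0,0],[0,0,0.82,0,0,0]]]' | python3 -m jog | grep eef
echo '[[[0,0,0.12,0,0,0],[0,0,0,0,0,0],[0,0,0,0,0,0],[0,0,0,0,0,0],[0,0,0,0,0,0]]]' | python3 -m jog 0.01 20
echo '[[[0,-0.08,0.02,0,0,0],[0,0,0,0,0,0]]]' | python3 -m jog | egrep 'eef|wrist'
echo '[[[0,-0.08,0.02,0,0,0],[0,0,0,0,0,0]]]' | python3 -m jog| egrep 'eef|wrist'
echo '[[[0,-0.08,0.04,0,0,0],[0,0,0,0,0,0]]]' | python3 -m jog| egrep 'eef|wrist'
echo '[[[0,-0.08,0.06,0,0,0],[0,0,0,0,0,0]]]' | python3 -m jog| egrep 'eef|wrist'
echo '[[[0,-0.08,0.06,0,0,0],[0,0,0,0,0,0]]]' | python3 -m jog| egrep 'eef|wrist'
echo '[[[0,0.08,-0.04,0,0,0],[0,0,0,0,0,0]]]' | python3 -m jog| egrep 'eef|wrist'
echo '[[[0,0.08,-0.04,0,0,0],[0,0,0,0,0,0]]]' | python3 -m jog| egrep 'eef|wrist'
echo '[[[0,0.08,-0.04,0,0,0],[0,0,0,0,0,0]]]' | python3 -m jog| egrep 'eef|wrist'
```

```text
eef_pos: [0.5433, 0.1417, 0.1008]
clock: 15.6
eef_pos: [0.5464, 0.142, 0.1005]
ee_rot: [2.22, 2.22, 0.004]
wrist_force: [-1.3, 1.1, 3.0]
gripper_width: 0.0153
grasp_force: 20.0
eef_pos: [0.5448, 0.1421, 0.1003]
wrist_force: [4.6, 0.2, 5.3]
eef_pos: [0.5418, 0.142, 0.0997]
wrist_force: [4.9, 1.1, 5.1]
eef_pos: [0.5387, 0.1421, 0.0987]
wrist_force: [5.0, 0.3, 10.4]
eef_pos: [0.5351, 0.1422, 0.0969]
wrist_force: [2.6, 0.9, 18.3]
eef_pos: [0.5311, 0.1423, 0.0944]
wrist_force: [1.3, 0.4, 23.2]
eef_pos: [0.5328, 0.1423, 0.0954]
wrist_force: [-3.6, -0.1, 22.3]
eef_pos: [0.5362, 0.1423, 0.0971]
wrist_force: [-4.3, -0.1, 22.4]
eef_pos: [0.5402, 0.1423, 0.0987]
wrist_force: [-2.4, 0.4, 19.7]
```

Converted, -0.01 m is -0.2, -0.006 m is -0.12.

```bash
echo '[[[0,0,0,0,0,0],[0,0,0,0,0,0],[0,0,0,0,0,0],[0,0,0,0,0,0],[0,0,0,0,0,0]]]' | python3 -m jog 0.045 20| egrep 'eef|wrist|grasp'
echo '[[[0,-0.2,0,0,0,0],[0,-0.2,0,0,0,0]]]' | python3 -m jog | egrep 'eef|wrist|grasp'
echo '[[[0,-0.12,0,0,0,0],[0,0,0,0,0,0]]]' | python3 -m jog | egrep 'eef|wrist|grasp'
echo '[[[0,-0.08,0.02,0,0,0],[0,0,0,0,0,0]]]' | python3 -m jog | egrep 'eef|wrist|grasp'
echo '[[[0,-0.08,0.02,0,0,0],[0,0,0,0,0,0]]]' | python3 -m jog | egrep 'eef|wrist|grasp'
echo '[[[0,-0.08,0.02,0,0,0],[0,0,0,0,0,0],[0,0,0,0,0,0]]]' | python3 -m jog | egrep 'eef|wrist|grasp'
python3 - <<'E'
from fit2 import *
print(arm.state()['eef_pos'],blob('wrist',(5,150,90),(14,255,255))[0],blob('scene',(5,150,90),(14,255,255))[1])
E
echo '[[[0,0.08,0,0,0,0],[0,0,0,0,0,0]]]' | python3 -m jog | egrep 'eef|wrist|grasp'
echo '[[[0,0.08,0,0,0,0],[0,0,0,0,0,0]]]' | python3 -m jog | egrep 'eef|wrist|grasp'
echo '[[[0,0.1,0,0,0,0],[0,0,0,0,0,0]]]' | python3 -m jog | egrep 'eef|wrist|grasp'
echo '[[[0,0.1,0,0,0,0],[0,0,0,0,0,0]]]' | python3 -m jog | egrep 'eef|wrist|grasp'
python3 - <<'E'
from fit2 import *
print(arm.state()['eef_pos'],blob('wrist',(5,150,90),(14,255,255))[0],blob('scene',(5,150,90),(14,255,255))[1])
E
```

```text
eef_pos: [0.5371, 0.1419, 0.0941]
wrist_force: [-0.4, 0.9, 0.1]
grasp_force: 0.0
eef_pos: [0.521, 0.1417, 0.0954]
wrist_force: [13.7, -0.1, -0.2]
grasp_force: 7.4
eef_pos: [0.517, 0.1417, 0.0969]
wrist_force: [13.0, -1.0, -0.1]
grasp_force: 6.5
eef_pos: [0.5152, 0.1417, 0.0966]
wrist_force: [16.1, -0.1, -0.2]
grasp_force: 8.5
eef_pos: [0.5148, 0.1416, 0.0968]
wrist_force: [23.6, 0.1, -0.1]
grasp_force: 11.8
eef_pos: [0.5144, 0.1416, 0.0972]
wrist_force: [29.3, -1.1, 1.3]
grasp_force: 15.0
[0.51438465 0.14161379 0.09723508] ([297, 221, 35, 92, 2938], [313.5, 266.5]) ([205, 336, 20, 24, 37], [216.7, 349.1])
eef_pos: [0.5149, 0.1417, 0.096]
wrist_force: [23.1, -0.3, 1.2]
grasp_force: 11.4
eef_pos: [0.5153, 0.1417, 0.0946]
wrist_force: [17.0, -1.0, 0.9]
grasp_force: 8.1
eef_pos: [0.5174, 0.1417, 0.0934]
wrist_force: [10.8, -0.6, -0.1]
grasp_force: 5.5
eef_pos: [0.5205, 0.1417, 0.0927]
wrist_force: [7.2, -0.4, -0.0]
grasp_force: 3.9
[0.52049522 0.14172101 0.09269074] ([296, 227, 37, 86, 2947], [312.9, 269.3]) ([205, 336, 20, 24, 38], [217.0, 348.9])
```

Converted, -0.01 m is -0.2, -0.006 m is -0.12.

```bash
cat > h.py <<'E'
from station import arm
import numpy as np,cv2
im=arm.get_image('wrist');K=im['mtx'];E=im['camera_from_world'];R=E[:3,:3];C=-R.T@E[:3,3]
m=cv2.inRange(cv2.cvtColor(im['pixels'],cv2.COLOR_BGR2HSV),(5,150,90),(14,255,255))
n,l,s,ce=cv2.connectedComponentsWithStats(m);i=1+np.argmax(s[1:,4]);u,v=ce[i]
d=R.T@((np.linalg.inv(K)@[u,v,1])*[1,-1,-1]);st=arm.state()
print(st['clock'],'handle',(C+d*(.1-C[2])/d[2])[:2].round(4),st['eef_pos'].round(4),'F',st['wrist_force'].round(1))
E
echo '[[[0,-0.2,0,0,0,0],[0,-0.12,0,0,0,0],[0,0,0,0,0,0],[0,0,0,0,0,0]]]' | python3 -m jog | egrep 'eef|wrist|grasp'
python3 h.py
echo '[[[0,0.44,0,0,0,0]]]' | python3 -m jog|egrep wrist;python3 h.py
echo '[[[0,0.1,0,0,0,0]]]' | python3 -m jog|egrep wrist;python3 h.py
echo '[[[0,0.06,0,0,0,0],[0,0,0,0,0,0]]]' | python3 -m jog|egrep wrist;python3 h.py
echo '[[[0,0,0,0,0,0],[0,0,0,0,0,0],[0,0,0,0,0,0]]]' | python3 -m jog|egrep wrist;python3 h.py
```

```text
eef_pos: [0.5146, 0.1416, 0.0967]
wrist_force: [26.2, -0.5, 0.9]
grasp_force: 13.3
20.35 handle [0.5303 0.15  ] [0.5146 0.1416 0.0967] F [27.2 -0.4  1.1]
wrist_force: [-0.8, -0.1, 0.1]
20.5 handle [0.5408 0.1503] [0.5284 0.1416 0.0933] F [ 3.5 -0.1  0.4]
wrist_force: [-0.4, -0.0, -0.4]
20.65 handle [0.5434 0.1508] [0.5283 0.1418 0.0912] F [ 3.3 -0.9 -0. ]
wrist_force: [0.0, -0.2, -0.5]
20.9 handle [0.5435 0.1512] [0.5301 0.142  0.0909] F [ 0.3 -1.   0.2]
wrist_force: [1.0, -0.5, 0.2]
21.25 handle [0.5435 0.1509] [0.5312 0.1419 0.0914] F [-0.5  0.3 -0.3]
```

Converted, -0.045 m is -0.9, -0.015 m is -0.3.

```bash
echo '[[[0,0.08,-0.3,0,0,0],[0,0,-0.9,0,0,0],[0,0,-0.9,0,0,0],[0,0,-0.9,0,0,0],[0,0,-0.9,0,0,0]]]' | python3 -m jog 0.09|egrep eef
echo '[[[0,0,-0.7,0,0,0],[0,0,0,0,0,0],[0,0,0,0,0,0]]]' | python3 -m jog|egrep eef
python3 h.py; python3 - <<'E'
from fit2 import *
print(arm.state()['eef_pos'])
P=(.5685,0,-.001)
im=ims['wrist']['pixels'].copy()
print({k:proj('wrist',J2W(P,p),W).round(1).tolist() for k,p in dict(modNL=(-48,20,85),modNR=(8,20,85),modFL=(-48,-20,85),jawL=(-50,20,75),jawR=(10,20,75),jawBL=(-50,42,75),fixL=(-50,-20,75)).items()})
cv2.imwrite('pics/w7.png',cv2.resize(im[190:350,190:390],None,fx=3.5,fy=3.5,interpolation=cv2.INTER_CUBIC))
E
```

```text
eef_pos: [0.535, 0.1419, 0.2883]
eef_pos: [0.5355, 0.1419, 0.322]
22.1 handle [0.5438 0.1462] [0.5349 0.1418 0.3205] F [ 1.   0.7 -0.2]
[0.53462991 0.14180662 0.31945806]
{'modNL': [267.6, 283.0], 'modNR': [313.7, 283.1], 'modFL': [267.8, 312.2], 'jawL': [266.2, 279.2], 'jawR': [314.6, 279.3], 'jawBL': [266.1, 262.9], 'fixL': [266.5, 307.9]}
```

View pics/w7.png

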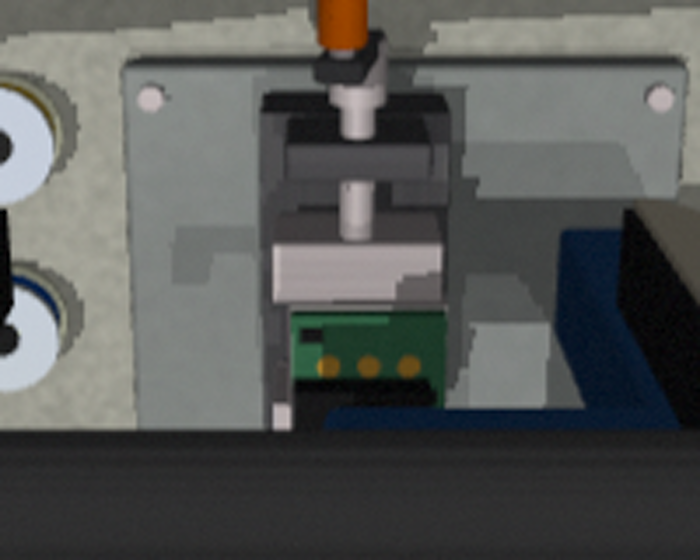

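Picture: module near edge at (365,312), jaw face at (357,303) and fixed jaw corner at (283,403). The offsets are uniform, so the module is home against the fixed jaw. The crank reached its stop three times and relaxes elastically to the same friction-held place each time. Next is the catch.

Converted, -0.048 m is -0.96, -0.03 m is -0.6.

```bash
echo '[[[-0.6,-0.1,-0.24,0,0,0],[-0.96,-0.12,0,0,0,0],[-0.96,-0.12,0,0,0,0],[-0.96,-0.12,0,0,0,0],[-0.96,-0.1,0,0,0,0]]]' | python3 -m jog 0.0 20
echo '[[[0,0,0,0,0,0],[0,0,0.4,0,0,0],[0,0,0,0,0,0],[0,0,0,0,0,0]]]' | python3 -m jog
python3 - <<'E'
from fit2 import *
cv2.imwrite('pics/w8.png',ims['wrist']['pixels'])
print(arm.state()['eef_pos'])
print([(c,blob(c,(0,180,80),(3,255,255))) for c in ('wrist','scene','top')])
for cc in(0,.1,.2):print(cc,[proj(c,J2W((.569,0,-.001),catch(cc)),W).round(1) for c in ims])
E
```

```text
clock: 22.75
eef_pos: [0.5064, -0.0815, 0.3322]
ee_rot: [-2.22, -2.22, 0.001]
wrist_force: [1.5, 0.3, 0.7]
gripper_width: 0.0544
grasp_force: 0.0
clock: 23.15
eef_pos: [0.507, -0.0793, 0.3127]
ee_rot: [-2.219, -2.22, 0.001]
wrist_force: [0.2, 0.1, 0.2]
gripper_width: 0.0228
grasp_force: 0.0
[ 0.50774802 -0.07946906  0.31404328]
[('wrist', [([275, 122, 135, 110, 4665], [343.7, 153.8]), ([531, 0, 29, 52, 1331], [546.0, 24.8])]), ('scene', [([146, 303, 83, 74, 2761], [181.5, 337.7]), ([247, 180, 41, 26, 229], [267.3, 194.1]), ([278, 173, 6, 7, 28], [280.5, 176.0])]), ('top', [([203, 85, 53, 27, 876], [230.4, 96.6]), ([235, 109, 25, 22, 388], [246.9, 119.9]), ([286, 184, 7, 27, 69], [287.9, 195.7]), ([210, 122, 6, 13, 41], [212.0, 128.5])])]
0 [array([289., 183.]), array([298.2, 211.4]), array([278.9, 174.3])]
0.1 [array([289.2, 176.2]), array([296.6, 211.3]), array([279.7, 175. ])]
0.2 [array([289.3, 168.7]), array([294.8, 211.3]), array([280.6, 175.9])]
```

View pics/w8.png

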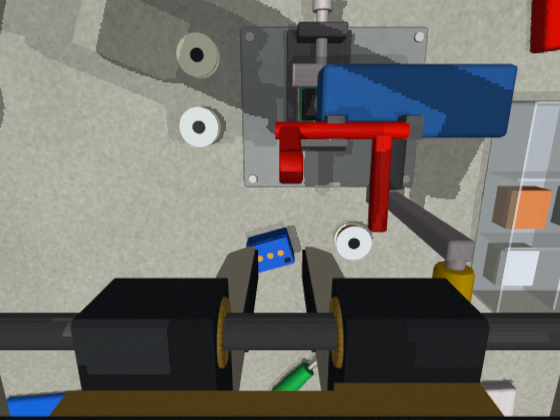

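The thumb tip is at (290,170), as predicted. I'll descend on its −y side and push it over.

Converted, 0.03 m is 0.6, 0.018 m is 0.36.

```bash
echo '[[[0,0.06,0.6,0,0,0],[0,0.06,0.36,0,0,0],[0,0,0,0,0,0]]]' | python3 -m jog|egrep 'eef|force|width'
echo '[[[0.24,0,0,0,0,0],[0.24,0,0,0,0,0],[0.24,0,0,0,0,0]]]' | python3 -m jog|egrep 'eef|wrist'
echo '[[[0.24,0,0,0,0,0],[0.24,0,0,0,0,0],[0,0,0,0,0,0]]]' | python3 -m jog|egrep 'eef|wrist'
echo '[[[0.2,0,-0.04,0,0,0],[0.2,0,-0.04,0,0,0],[0,0,0,0,0,0]]]' | python3 -m jog|egrep 'eef|wrist'
```

```text
eef_pos: [0.5125, -0.0792, 0.2635]
wrist_force: [0.2, -0.0, -0.8]
gripper_width: 0.0003
grasp_force: 0.0
eef_pos: [0.514, -0.0434, 0.2671]
wrist_force: [-0.1, -2.5, 3.1]
eef_pos: [0.5132, -0.018, 0.2657]
wrist_force: [-0.3, -0.2, 0.3]
eef_pos: [0.5134, 0.0012, 0.2698]
wrist_force: [-0.4, -0.0, -0.3]
```

Converted, 0.008 m is 0.16, 0.002 m is 0.04.

```bash
echo '[[[0.16,0,0.04,0,0,0],[0,0,0,0,0,0]]]' | python3 -m jog|egrep 'eef|wrist'
echo '[[[0.12,0,0.06,0,0,0],[0,0,0,0,0,0]]]' | python3 -m jog|egrep 'eef|wrist'
echo '[[[0.12,0,0.04,0,0,0],[0,0,0,0,0,0]]]' | python3 -m jog|egrep 'eef|wrist'
python3 - <<'E'
from fit2 import *
print(arm.state()['eef_pos'])
print([(c,blob(c,(0,180,80),(3,255,255))) for c in ('scene','top')])
for cc in(1.,1.2,1.3):print(cc,[proj(c,J2W((.569,0,-.001),catch(cc)),W).round(1) for c in ims])
cv2.imwrite('pics/s9.png',np.hstack([cv2.resize(ims['scene']['pixels'][130:260,200:330],None,fx=3,fy=3),cv2.resize(ims['top']['pixels'][130:260,230:360],None,fx=3,fy=3)]))
E
```

```text
eef_pos: [0.5139, 0.0042, 0.2688]
wrist_force: [-2.1, -14.1, 4.8]
eef_pos: [0.5141, 0.0057, 0.2679]
wrist_force: [-7.2, -26.7, 15.3]
eef_pos: [0.5143, 0.007, 0.2674]
wrist_force: [-10.9, -42.6, 23.1]
[0.51426004 0.00697371 0.26741676]
[('scene', [([146, 303, 84, 74, 2778], [181.6, 337.8]), ([263, 192, 20, 11, 56], [273.1, 196.8])]), ('top', [([203, 85, 53, 27, 885], [230.5, 96.7]), ([235, 109, 25, 22, 398], [246.9, 119.9]), ([210, 122, 6, 13, 41], [212.0, 128.5])])]
1.0 [array([275.9, 274.2]), array([280.4, 211.5]), array([287.8, 188.2])]
1.2 [array([275.9, 254.6]), array([277.3, 211.7]), array([289.4, 192. ])]
1.3 [array([275.9, 245.4]), array([275.9, 211.8]), array([290.1, 194. ])]
```

View pics/s9.png

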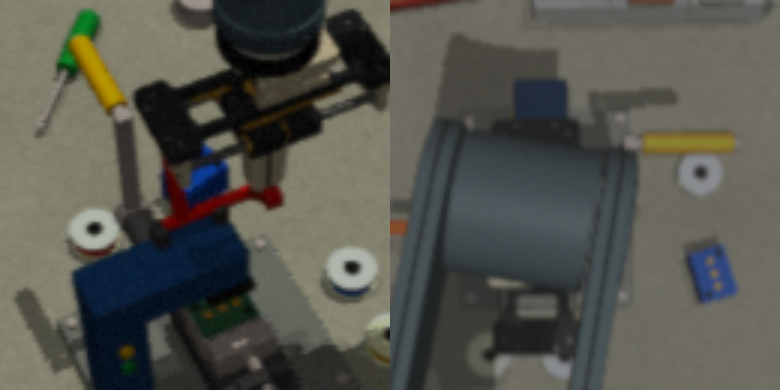

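The catch is at its stop: tip at (275,197) in the crop, scene pixel (291,196), where c=1.3 predicts (290,194). I'll back off and go to the lever grip.

Converted, -0.045 m is -0.9, -0.02 m is -0.4.

```bash
echo '[[[-0.4,0,-0.12,0,0,0],[-0.2,0,-0.6,0,0,0],[0,0,-0.9,0,0,0],[0,0,-0.4,0,0,0]]]' | python3 -m jog 0.05 20 |egrep 'eef|wrist'
echo '[[[-0.7,0.6,0,0,0,0],[-0.7,0.6,0,0,0,0],[-0.6,0.46,0,0,0,0],[0,0,0,0,0,0],[0,0,0,0,0,0]]]' | python3 -m jog
python3 - <<'E'
from fit2 import *
print(arm.state()['eef_pos'])
print([(c,blob(c,(20,150,90),(32,255,255))[:4]) for c in ims])
K,E=W['wrist'];R=E[:3,:3];C=-R.T@E[:3,3]
for u,v in [b[1] for b in blob('wrist',(20,150,90),(32,255,255))]:
    d=R.T@((np.linalg.inv(K)@[u,v,1])*[1,-1,-1]);print((C+d*(.295-C[2])/d[2]).round(4))
print([proj(c,J2W((.569,0,-.001),lever(0)),W).round(1) for c in ims])
print(blob('scene',(0,180,80),(3,255,255)),blob('top',(0,180,80),(3,255,255)))
cv2.imwrite('pics/w9.png',ims['wrist']['pixels'])
E
```

```text
eef_pos: [0.5143, -0.0107, 0.3672]
wrist_force: [1.5, 0.6, 0.5]
clock: 26.15
eef_pos: [0.5964, -0.1105, 0.3623]
ee_rot: [-2.222, -2.218, 0.001]
wrist_force: [0.2, -0.7, -0.3]
gripper_width: 0.0498
grasp_force: 0.0
[ 0.59582328 -0.10900033  0.36385004]
[('wrist', [([271, 191, 29, 115, 3078], [284.6, 248.2]), ([149, 319, 9, 47, 203], [152.2, 343.8]), ([405, 319, 6, 46, 149], [407.5, 341.5])]), ('top', []), ('scene', [([225, 142, 14, 23, 126], [230.6, 151.3]), ([208, 339, 13, 11, 47], [214.8, 343.5]), ([206, 344, 12, 12, 26], [211.5, 349.6])])]
[ 0.6001 -0.1206  0.295 ]
[ 0.5052 -0.1939  0.295 ]
[ 0.6882 -0.1919  0.295 ]
[array([282.7, 254.3]), array([330.3, 177.4]), array([232., 154.])]
[([146, 303, 84, 74, 2766], [181.5, 337.7])] [([203, 85, 53, 26, 873], [230.4, 96.6]), ([234, 109, 26, 22, 383], [246.9, 119.9]), ([210, 123, 6, 11, 36], [212.1, 128.3])]
```

Converted, 0.03 m is 0.6, -0.019 m is -0.38.

```bash
echo '[[[-0.38,0.06,0.4,0,0,0],[0,0,0.6,0,0,0],[0,0,0.44,0,0,0],[0,0,0,0,0,0]]]' | python3 -m jog|egrep 'eef|wrist|clock'
echo '[[[0,0,0,0,0,0],[0,0,0,0,0,0],[0,0,0,0,0,0],[0,0,0,0,0,0],[0,0,0,0,0,0]]]' | python3 -m jog 0.01 40
```

```text
clock: 26.7
eef_pos: [0.5973, -0.1274, 0.2887]
wrist_force: [-0.2, 0.1, 0.2]
clock: 27.2
eef_pos: [0.5995, -0.1293, 0.2924]
ee_rot: [2.221, 2.22, 0.0]
wrist_force: [-1.0, -0.8, 3.2]
gripper_width: 0.0187
grasp_force: 40.0
```

Converted, -0.013 m is -0.26, -0.0128 m is -0.256.

```bash
echo '[[[0,-0.26,0.012,0,0,0],[0,-0.256,0.04,0,0,0],[0,0,0,0,0,0]]]' | python3 -m jog|egrep 'eef|wrist'
echo '[[[0,-0.252,0.066,0,0,0],[0,-0.244,0.088,0,0,0],[0,-0.236,0.112,0,0,0],[0,-0.22,0.136,0,0,0],[0,0,0,0,0,0]]]' | python3 -m jog|egrep 'eef|wrist'
echo '[[[0,-0.21,0.158,0,0,0],[0,-0.188,0.176,0,0,0],[0,-0.17,0.196,0,0,0],[0,-0.152,0.212,0,0,0],[0,0,0,0,0,0]]]' | python3 -m jog|egrep 'eef|wrist|width'
echo '[[[0,-0.13,0.224,0,0,0],[0,-0.108,0.236,0,0,0],[0,0,0,0,0,0],[0,0,0,0,0,0]]]' | python3 -m jog|egrep 'eef|wrist|width'
```

```text
eef_pos: [0.5733, -0.1292, 0.2898]
wrist_force: [0.9, 0.3, 3.5]
eef_pos: [0.5254, -0.1293, 0.2693]
wrist_force: [-1.1, 0.6, 7.5]
eef_pos: [0.4894, -0.1293, 0.2315]
wrist_force: [-4.1, 0.4, 7.6]
gripper_width: 0.0192
eef_pos: [0.4784, -0.1294, 0.2096]
wrist_force: [-4.6, 1.0, 8.7]
gripper_width: 0.0187
```

Converted, 0.008 m is 0.16, 0.004 m is 0.08.

```bash
echo '[[[0,-0.06,0.16,0,0,0],[0,0,0.08,0,0,0],[0,0,0,0,0,0]]]' | python3 -m jog|egrep 'eef|wrist|width'
echo '[[[0,0,0.1,0,0,0],[0,0,0,0,0,0],[0,0,0,0,0,0]]]' | python3 -m jog|egrep 'eef|wrist|width'
echo '[[[0,0,0.1,0,0,0],[0,0,0,0,0,0],[0,0,0,0,0,0]]]' | python3 -m jog|egrep 'clock|eef|wrist|width'
```

```text
eef_pos: [0.4759, -0.1298, 0.2014]
wrist_force: [-12.7, 3.3, 32.5]
gripper_width: 0.0187
eef_pos: [0.4758, -0.13, 0.198]
wrist_force: [-17.0, 3.8, 42.4]
gripper_width: 0.019
clock: 29.8
eef_pos: [0.4758, -0.1301, 0.1935]
wrist_force: [-19.1, 5.0, 47.4]
gripper_width: 0.019
```

Converted, -0.004 m is -0.08.

```bash
echo '[[[0,0,-0.08,0,0,0],[0,0,0,0,0,0],[0,0,0,0,0,0]]]' | python3 -m jog|egrep 'eef|wrist|width'
python3 - <<'E'
from fit2 import *
cv2.imwrite('pics/s10.png',np.hstack([cv2.resize(ims['scene']['pixels'][140:300,200:330],None,fx=3,fy=3),cv2.resize(ims['top']['pixels'][130:290,210:340],None,fx=3,fy=3)]))
s=arm.state();print(s['eef_pos'],s['wrist_force'],blob('scene',(5,150,90),(14,255,255)),s['joint_pos'])
E
```

```text
eef_pos: [0.4759, -0.1297, 0.1949]
wrist_force: [-12.0, 3.4, 29.2]
gripper_width: 0.0189
[ 0.47590415 -0.12967637  0.19493078] [-11.39863122   3.61454395  29.17280423] [([155, 236, 22, 20, 265], [165.7, 245.3]), ([297, 262, 12, 17, 98], [302.2, 269.8]), ([212, 336, 13, 21, 30], [219.5, 346.1])] [-4.91903488e-01  1.89679137e-01  1.73359335e+00 -1.01028665e-03
  1.21534917e+00 -4.91667544e-01]
```

View pics/s10.png

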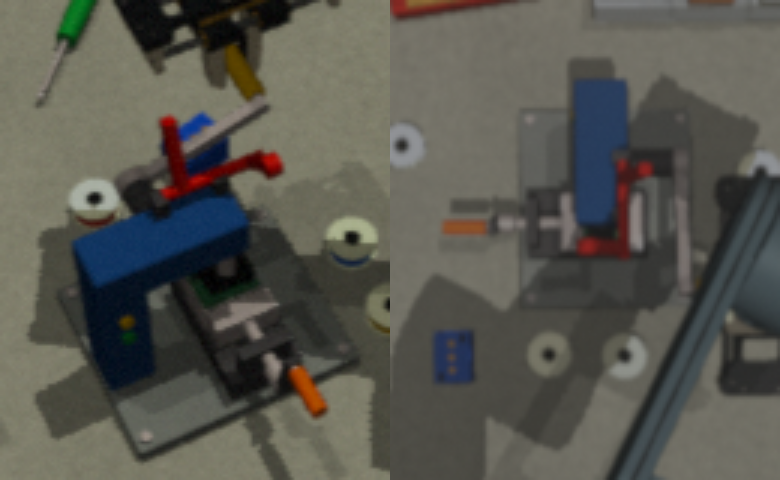

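```bash
python3 -c "
from station import arm
print(arm.job_done())"
```

```text
the job is handed in; nothing more can be done
None
```

I handed the job in at about 30 s with one doubt: the crank reached its end stop each time I tightened it, but sprang back to about 6.44 rad when released, short of the 6.7 given as tight. The catch is flipped fully over, the lever is held down at its stop, and I saw no loose things moved.

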